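# Stack a tumbler set on the wrapper and hold its run control

### The arm

A 6-joint arm with a two-finger parallel gripper is mounted at the origin on the work surface. World frame = base frame: x ahead of the robot, y to its left, z up, the work surface at z = 0. Lengths are in m, angles in rad, forces in N, time in s.
With the tool pointing down it reaches from about 0.375 to 0.9 m from the base axis. Payload 3.1 kg.
Tool frame: the origin (TCP) lies midway between the tips of the shut fingers; the grasp point (between the pads) lies 19 mm behind it; y points along the fingers, x is the direction in which the jaws open and shut, and the axes are right-handed (so a half turn about y gives the same grasp; the last joint's range is limited). The gripper opens to 85 mm and grips with 20 to 120 N. Pads are 22 mm wide; open, the fingers measure 114 mm over their backs; the gripper's body (76 mm by 85 mm) begins 54 mm behind the grasp point. The pads swing forward as they close: fully open they stand 13 mm farther back than shut.
Start: joints at [-1.355, 0.527, 1.433, -0, 1.181, -0.178], TCP at [0.24, -0.577, 0.231] pointing down, gripper open.
Joint ranges: [-3.08, 3.08], [-0.75, 2.2], [0.22, 2.44], [-1.43, 4.57], [0, 2.65], [-2.85, 2.85]. Speed limits (rad/s): [2.79, 2.79, 3.14, 3.14, 3.14, 3.14].

### API

Orientations are given as a unit quaternion [x, y, z, w].
In Python, from cell import * gives the robot as it stands. The module is installed in compiled form; this text tells all that it offers.
- The arm moves only by the tool jog_arm, never from a script. Its argument "increments" is one flat list of numbers, 4 for each row, row after row: the shift along the tool's x, y, z in cm, then the turn about the tool's y in rad. In form: [dx, dy, dz, spin, dx, dy, dz, spin, ...]. A call has 1 to 10 rows; each row is the pose to reach, as a shift and turn from the pose commanded when the call began, along the tool's axes at that moment; what a row does not reach only later rows make up. A row lasts 1/12 s, in which the tool goes at most 41.7 mm and 7.16 degrees, less where a joint would pass 70% of its speed; a pose out of reach is approached as far as the arm can. A call with a gripper value outside its range is refused whole. "grip" is the opening, from 0 (shut) to 1 (fully open), set as the call begins (left out, the last holds). The fingers move at their own pace and stop on an object; "newtons" is the grip in N (left out, the last holds). Time passes only in rows, so rows that repeat a pose let the fingers close. It gives the time, the measured TCP pose, the force and the opening at its end, in the units of the state.
- read_state(): the state, without advancing time (a new reading comes with each control period).
- capture(name): name is "scene" or "top"; returns the picture (420x560x3 uint8, blue, green, red); there is no depth.
- get_calibration(name): a dict with "camera_matrix" (3x3 intrinsics, pixels), "k1" (the pictures are not rectified: a ray, as slopes to the right and down, at radius r is drawn at 1 + k1 r^2 times it, then the intrinsics apply), "R" (3x3) and "t" (3): a world point X has camera coordinates R X + t. Camera axes: x right, y down, z forward; pixel columns grow to the right and rows downward; lengths in m; the calibration is good to about 2 mm. A picture is of the moment at which its call begins. get_calibration takes no time and is no camera call.
- finish_job(): hands the job in, once; it reports no verdict.
Trained networks look in the newest picture that a camera, given by its name, has taken for a name from the list of things; names that differ only in an ending like _2 or _b are one class to them, and where a whole thing is asked for, a point or a joint stands for the part that bears it (a point fixed in the world has none). Each returns a list of dicts, best first, with "confidence" (0 to 1); they miss things now and then, are a little off and sometimes report something else, mostly with a low value. They report only what shows in the picture. A call takes as long as a camera call. They do not tell look-alikes from the thing itself.
- search_frame(camera, query): "box" ([centre column, centre row, width, height] as shares, 0 to 1, of the picture: columns of its width, rows of its height, round what is visible of it).
- silhouettes(camera, query): "pixels" (420x560 bool, what is visible of it) and "box" ([centre column, centre row, width, height] as shares, 0 to 1, of the picture: columns of its width, rows of its height, round what is visible of it).
- mark_of(camera, query): "location" ([column, row] as shares, 0 to 1, of the picture: columns of its width, rows of its height: a listed point, or the origin of a listed thing).
The state is a dict: "clock": time; "q": joint angles; "qvel": joint speeds; "effort": joint torques, N m; "ee_pos": TCP position; "orientation": TCP orientation; "wrist_force": force on the tool from outside, world axes, zero at the start; "moment": the same for the moment, N m; "width": finger opening in m.
Only numpy, scipy, OpenCV 4.12 (cv2) and the standard library are available. Lean on these libraries where they do the work, as an engineer would, in place of code of your own. Each camera call takes 0.05 s, during which the arm holds its last target. There are 200 camera calls.

### The job

Nest the orange and the white tumbler, in either order, into the blue tumbler standing on the wrapping machine's turntable, so that all three sit upright and fully seated in one stack, and let go of them. Then press the yellow palm head of the hold-to-run station down into the green band of its gauge and keep it there: the program finishes while still holding it in the green. Never push the head all the way down to its stop, tip no tumbler over, and leave the bottle, the tape roll and the carton where they are.

Things in the scene. Friction and masses are not known exactly. Their poses are not given: they have to be found in the camera images.
- blue: Blue tapered tumbler, same shape as the other two: foot 36 mm across, mouth 62 mm across outside, 82 mm tall, wall 2.5 mm, inner floor 24 mm above its underside, about 70 g. Origin: centre of underside, z up its axis. Nested, it rests on the lower one's inner floor, origin and rim 24 mm above the lower one's, 1.5 mm sideways play. It starts in the ring on the turntable.
- orange: Orange tapered tumbler, same shape as the other two: foot 36 mm across, mouth 62 mm across outside, 82 mm tall, wall 2.5 mm, inner floor 24 mm above its underside, about 70 g. Origin: centre of underside, z up its axis. Nested, it rests on the lower one's inner floor, origin and rim 24 mm above the lower one's, 1.5 mm sideways play. Starts upright on the work surface.
- white: White tapered tumbler, same shape as the other two: foot 36 mm across, mouth 62 mm across outside, 82 mm tall, wall 2.5 mm, inner floor 24 mm above its underside, about 70 g. Origin: centre of underside, z up its axis. Nested, it rests on the lower one's inner floor, origin and rim 24 mm above the lower one's, 1.5 mm sideways play. Starts upright on the work surface.
- seat (a point): Centre of the turntable's top, inside the locating ring, 68 mm above the work surface: a steel disc 150 mm across that does not turn here, with a black rubber ring (inside 43 mm across, 5 mm high) round the blue tumbler's foot.
- wrapper: White turntable wrapping machine, fixed. Origin on the work surface below the turntable's centre. Its base is 60 mm high, x -100 to +140, y -100 to +100 mm in its own frame; at x +110, y 0 stands a film spool 56 mm across whose post ends 170 mm above the work surface. It may stand on either side of the work area.
- station: Hold-to-run station, fixed: black housing 60 mm high, x -53 to +77, y -55 to +55 mm in its frame. Origin on the work surface below the palm head's centre. At x +47 to +57 mm (46 mm wide) stands a gauge block, its top 105 mm up, level with the released head's top face. Bands, read against that face: white 0 to 7 mm of travel, green 7 to 17, red 17 to 24. Either side of the work area.
- palm_top (a point): Centre of the flat top face (52 mm across) of the yellow round palm head, 60 mm across and 17.5 mm thick, which moves straight down against a spring; 105 mm above the work surface when released, 93 mm when in the middle of the green band.
- palm (a joint): Travel of the palm head in m: 0 released, grows as it is pressed down, 0.024 at its stop; green from 0.007 to 0.017. The spring takes about 2.7 N to start it, about 7 N at 0.012 (mid green) and about 11 N at the stop; it springs back when let go.
- bottle: Bystander: green bottle, 60 mm across, 170 mm tall, standing beyond the work. Origin: centre of its underside.
- tape: Bystander: tan tape roll, 100 mm across, 48 mm high, lying flat beyond the work. Origin: centre of its underside.
- carton: Bystander: cardboard carton 50 x 80 x 50 mm high, beyond the tumblers. Origin: centre of its underside.
There are look-alikes about, which are no part of the job. Several things look just like the station: the one meant starts nearest to the robot's base.

How it is judged:
On the way, in this order (a step that is already met when the one before it is completed fails the run):
1. one loose tumbler is seated in the blue one on the turntable (distance between blue and seat below 0.008 m and angle between blue's own z axis and vertical below 0.08 rad and linear speed of blue below 0.03 m/s and ((z of orange in the frame of blue between 0.02 and 0.028 m and horizontal distance between orange and blue below 0.006 m and angle between orange's own z axis and vertical below 0.1 rad and linear speed of orange below 0.03 m/s) or (z of white in the frame of blue between 0.02 and 0.028 m and horizontal distance between white and blue below 0.006 m and angle between white's own z axis and vertical below 0.1 rad and linear speed of white below 0.03 m/s))), for 0.2 s.
2. all three tumblers stand nested on the turntable, let go (distance between blue and seat below 0.008 m and angle between blue's own z axis and vertical below 0.08 rad and linear speed of blue below 0.03 m/s and ((z of orange in the frame of blue between 0.02 and 0.028 m and horizontal distance between each of orange, white and blue below 0.006 m and angle between each of orange, white's own z axis and vertical below 0.1 rad and linear speed of each of orange, white below 0.03 m/s and z of white in the frame of blue between 0.044 and 0.052 m) or (z of white in the frame of blue between 0.02 and 0.028 m and horizontal distance between each of white, orange and blue below 0.006 m and angle between each of white, orange's own z axis and vertical below 0.1 rad and linear speed of each of white, orange below 0.03 m/s and z of orange in the frame of blue between 0.044 and 0.052 m)) and contact force between each of the fingers, the arm and blue below 0.1 N and contact force between each of the fingers, the arm and orange below 0.1 N and contact force between each of the fingers, the arm and white below 0.1 N), for 0.2 s.
3. the robot holds the palm head in the green band for half a second, the stack still standing (distance between blue and seat below 0.008 m and angle between blue's own z axis and vertical below 0.08 rad and linear speed of blue below 0.03 m/s and ((z of orange in the frame of blue between 0.02 and 0.028 m and horizontal distance between each of orange, white and blue below 0.006 m and angle between each of orange, white's own z axis and vertical below 0.1 rad and linear speed of each of orange, white below 0.03 m/s and z of white in the frame of blue between 0.044 and 0.052 m) or (z of white in the frame of blue between 0.02 and 0.028 m and horizontal distance between each of white, orange and blue below 0.006 m and angle between each of white, orange's own z axis and vertical below 0.1 rad and linear speed of each of white, orange below 0.03 m/s and z of orange in the frame of blue between 0.044 and 0.052 m)) and value of joint palm between 0.007 and 0.017 m and contact force between any of the fingers, the arm and station above 2 N), for 0.5 s.
At the end, for the whole second after the job is handed in: Blue tumbler upright within 8 mm of the seat; the others nested in it, 24 and 48 mm up (4 mm), within 6 mm of its axis and 0.1 rad of upright, at rest, untouched; the robot still presses the palm head (over 2 N) at 7 to 17 mm travel, in the green band (all of step 3 and contact force between each of the fingers, the arm and blue below 0.1 N and contact force between each of the fingers, the arm and orange below 0.1 N and contact force between each of the fingers, the arm and white below 0.1 N); the arm keeps its last pose, push and grip.
It fails at once if the palm head pushed to its stop (travel over 22 mm) (value of joint palm above 0.022 m).
It fails at once if a tumbler tipped over (angle between any of blue, orange, white's own z axis and vertical above 0.8 rad).
It fails at once if the bottle, the tape roll or the carton moved by more than 20 mm (distance of any of bottle, tape, carton from where it was at the start of the episode above 0.02 m).
It also fails if it takes over 61 s, if anything falls off the work surface, if the arm or the gripper's body presses on something with over 40 N, if the wrist force passes 120 N, or if a joint passes its speed limit or range.

## Working session

There is one attempt and no reset: what is moved stays moved. The work goes in short steps, Python scripts to look and compute and a tool call to move; the robot and the scene stay as the last step left them, time stands still between calls to the robot, and variables do not carry over. Pictures are saved under pics/ and viewed, about 8 in all and at most 12, crops included, and the job is handed in when it is done.

Besides the shell and the picture viewer there is one more tool, called by a JSON object that holds its "fn" and its "kwargs". jog_arm: Moves the arm, as the interface text tells. Its arguments: {"type":"object","properties":{"increments":{"type":"array"},"grip":{"type":"number"},"newtons":{"type":"number"}},"required":["increments"]}

```bash
mkdir -p pics; python3 - <<'E'
from cell import *
import cv2,numpy as np
for n in("scene","top"):
    im=capture(n); cv2.imwrite(f"pics/{n}0.png",im)
    c=get_calibration(n); print(n,np.round(c["camera_matrix"],1).tolist(),c["k1"],np.round(-np.array(c["R"]).T@c["t"],3),np.round(c["R"],3).tolist())
    for q in("blue","orange","white","palm_top","seat","station","wrapper"):
        print(q,[(np.round(np.array(d["location"])*[560,420],1).tolist(),round(d["confidence"],2)) for d in mark_of(n,q)][:5])
s=read_state();print(s)
E
```

```text
scene [[494.1, 0.0, 275.8], [0.0, 494.1, 207.4], [0.0, 0.0, 1.0]] -0.14587693319595038 [1.085 0.388 1.151] [[-0.623, 0.782, -0.014], [0.685, 0.537, -0.493], [-0.378, -0.317, -0.87]]
blue [([376.9, 245.9], 0.64), ([374.8, 258.2], 0.61)]
orange [([291.8, 233.3], 0.83)]
white [([292.4, 228.7], 0.7), ([320.4, 187.7], 0.66)]
palm_top [([208.3, 116.5], 0.85), ([134.8, 170.2], 0.68)]
seat [([379.4, 248.7], 0.76)]
station [([143.5, 190.4], 0.83), ([218.6, 138.2], 0.72)]
wrapper [([375.4, 260.3], 0.78)]
top [[470.1, 0.0, 277.1], [0.0, 470.1, 210.6], [0.0, 0.0, 1.0]] -0.10700651509714111 [ 0.412 -0.038  1.156] [[-0.001, -1.0, -0.019], [-0.985, 0.004, -0.172], [0.172, 0.019, -0.985]]
blue [([161.6, 234.9], 0.93)]
orange [([249.9, 213.2], 0.9)]
white [([263.0, 272.3], 0.73)]
palm_top [([424.9, 138.1], 0.97), ([406.1, 241.1], 0.65)]
seat [([159.1, 237.4], 0.88)]
station [([409.4, 152.4], 0.65), ([260.3, 269.9], 0.53)]
wrapper [([169.9, 240.9], 0.78)]
{'clock': 0.8, 'q': array([-1.35549975e+00,  5.27470463e-01,  1.43268998e+00,  9.41585859e-06,
        1.18139050e+00, -1.78502731e-01]), 'qvel': array([ 0.00137628, -0.00101781, -0.00032532,  0.00013311,  0.00089694,
        0.00025911]), 'effort': array([-6.24137137e-04, -4.42254746e+01, -1.78414857e+01, -3.17600188e-04,
        7.00842738e-04,  5.09580602e-06]), 'ee_pos': array([ 0.2398376 , -0.57713693,  0.23133176]), 'orientation': array([ 0.58816114, -0.39251228,  0.39253779, -0.5881451 ]), 'wrist_force': array([ 0.43400405,  0.10413661, -0.02784974]), 'moment': array([-0.03977328,  0.04018867, -0.01775815]), 'width': 0.08547909629573053}
```

View pics/top0.png

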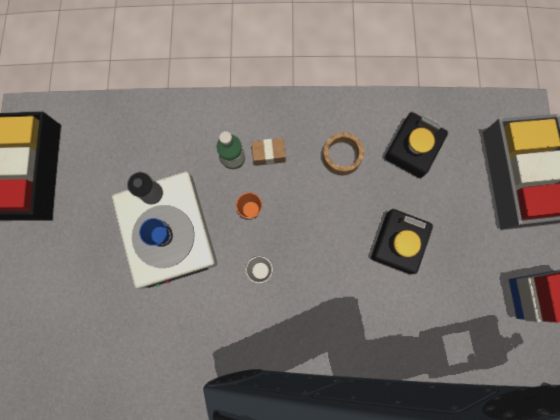

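View pics/scene0.png

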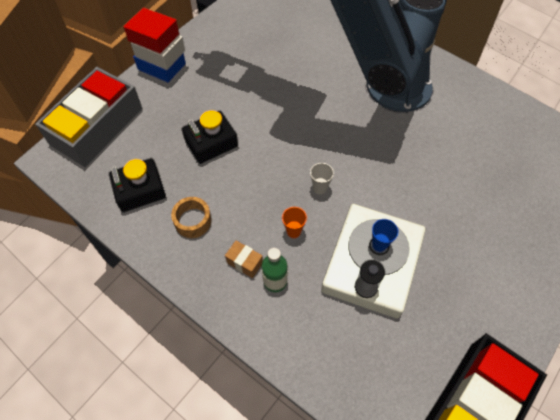

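Two stations look alike: in the top view the near one is at (407,243) and the far one at (421,141); in the scene view they are at (210,122) and (135,170). The near one is lower in the top picture, so it's closer to the base and fits the description. Next I'll measure positions and save a crop to confirm this.

```bash
cat > h.py <<'E'
from cell import *
import cv2,numpy as np
from scipy.optimize import least_squares
def proj(n,X):
    c=get_calibration(n); p=np.atleast_2d(X)@np.array(c["R"]).T+np.array(c["t"]).ravel(); s=p[:,:2]/p[:,2:]
    s=s*(1+c["k1"]*(s**2).sum(1,keepdims=True)); K=np.array(c["camera_matrix"]); return s@K[:2,:2].T+K[:2,2]
def at_z(n,uv,z):
    return least_squares(lambda p:(proj(n,[*p,z])-uv).ravel(),[.5,0]).x
def circ(x,y,z,r):
    a=np.linspace(0,2*np.pi,40); return np.c_[x+r*np.cos(a),y+r*np.sin(a),np.full(40,z)]
def hullbox(n,x,y,z0,zs,rs):
    P=proj(n,np.vstack([circ(x,y,z0+z,r) for z,r in zip(zs,rs)])); return np.r_[P.min(0),P.max(0)]
def fit(cams,masks,x0,z0,zs,rs):
    B=[]
    for m in masks:
        v,u=np.nonzero(m); B.append(np.r_[u.min(),v.min(),u.max()+1,v.max()+1]-.0)
    f=lambda p:np.concatenate([hullbox(c,p[0],p[1],z0,zs,rs)-b for c,b in zip(cams,B)])
    r=least_squares(f,x0,loss="soft_l1"); return r.x,f(r.x)
E
python3 - <<'E'
from h import *
im={n:capture(n) for n in("scene","top")}
g={"blue":(.068,(.0,.082),(.018,.031),(161,235)),"orange":(0,(0,.082),(.018,.031),(249,213)),"white":(0,(0,.082),(.018,.031),(260,272)),"palm_top":(.0,(.0875,.105),(.03,.03),(407,243))}
for q,(z0,zs,rs,uv) in g.items():
    x0=at_z("top",uv,z0+zs[1]/2)
    out={}
    for n in im:
        e=proj(n,[*x0,z0+.05])[0]
        D=silhouettes(n,q)
        print(q,n,[(np.round(np.array(d["box"])*[560,420,560,420],1).tolist(),round(d["confidence"],2)) for d in D])
        D=[d for d in D if np.hypot(*(np.array(d["box"][:2])*[560,420]-e))<20]
        if D: out[n]=D[0]["pixels"]
    for k in list(out): print("  ",k,*[np.round(v,4) for v in fit([k],[out[k]],x0,z0,zs,rs)])
    if out: print("  both",*[np.round(v,4) for v in fit(list(out),list(out.values()),x0,z0,zs,rs)])
for q in("bottle","carton","tape"):
    print(q,[np.round(at_z("top",np.array(d["location"])*[560,420],0),3) for d in mark_of("top",q)][:1])
print("far palm",at_z("top",(421,141),.105),"spool",at_z("top",(139,184),.17),"corners z.06",[np.round(at_z("top",p,.06),3).tolist() for p in((113,192),(189,174),(212,262),(137,286))])
print("gauge", at_z("top",(414,222),.105))
t=im["top"][190:290,340:460]; s=im["scene"][95:225,95:255]
cv2.imwrite("pics/crop.png",np.hstack([cv2.resize(t,(480,400)),cv2.resize(s,(300,400))]))
E
```

```text
blue scene [([382.3, 235.2, 24.5, 30.4], 0.58)]
blue top [([154.7, 232.9, 28.3, 31.0], 0.8), ([260.0, 270.4, 24.0, 25.6], 0.27)]
   scene [0.5434 0.2566] [-0.5167 -0.5397  0.523   0.5235]
   top [0.5411 0.2528] [-0.0214 -0.0632  0.0225  0.0617]
  both [0.5418 0.2545] [-0.9103 -1.5375  0.1021 -0.4674 -0.7605 -0.3604 -0.6749 -0.2448]
orange scene [([294.2, 223.9, 22.5, 35.3], 0.89), ([244.3, 257.5, 40.9, 35.9], 0.49)]
orange top [([251.3, 203.9, 30.9, 26.4], 0.96)]
   scene [0.6161 0.0539] [-0.1094  0.4277  0.1095 -0.4335]
   top [0.6128 0.0469] [ 0.2232 -0.0667 -0.2224  0.0727]
  both [0.6135 0.05  ] [-0.6775 -1.1415 -0.5044 -1.998  -1.114  -0.3385 -1.5682 -0.1872]
white scene [([323.9, 177.0, 21.2, 29.8], 0.9)]
white top [([261.7, 271.6, 23.3, 28.8], 0.71), ([269.9, 150.9, 34.9, 24.7], 0.55)]
   scene [0.4636 0.0285] [-0.4317 -0.5512  0.4331  0.5295]
   top [0.4633 0.0217] [-0.596  -0.1444  0.5928  0.1378]
  both [0.4632 0.0247] [-1.5297 -1.3808 -0.6879 -0.3042 -1.9253 -0.0918 -0.7409  0.189 ]
palm_top scene [([134.5, 172.0, 22.0, 19.3], 0.92), ([210.4, 120.6, 17.5, 17.6], 0.74)]
palm_top top [([408.1, 242.1, 27.1, 29.5], 0.67), ([344.8, 153.9, 40.6, 42.9], 0.48)]
   scene [ 0.5217 -0.3097] [-0.732  -1.0381  0.734   0.9032]
   top [ 0.5184 -0.3122] [-0.0249 -0.5464  0.0259  0.5454]
  both [ 0.5192 -0.3118] [-0.672  -1.9502  0.7639 -0.0504 -0.189  -0.8937 -0.1426  0.1981]
bottle [array([0.749, 0.096])]
carton [array([0.755, 0.005])]
tape [array([ 0.753, -0.174])]
far palm [ 0.75957801 -0.35577963] spool [0.644094   0.28274053] corners z.06 [[0.651, 0.382], [0.694, 0.196], [0.482, 0.135], [0.425, 0.312]]
gauge [ 0.56760597 -0.32851861]
```

View pics/crop.png

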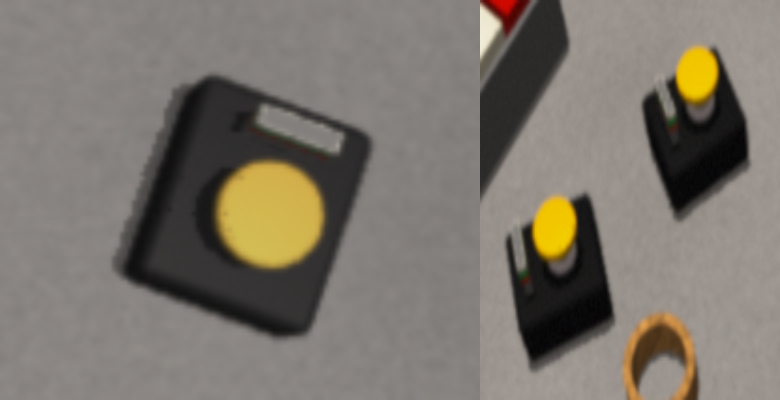

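The crop confirms it. The near station's head is at top pixel (407,243), which works out to about (0.519,-0.312), 0.61 m from the base. The far one is at 0.84 m. Now the move to white.

```bash
cat >> h.py <<'E'
from scipy.spatial.transform import Rotation as Ro
def go(t,q=None):
    s=read_state(); R=Ro.from_quat(s["orientation"]).as_matrix(); print("shift cm",np.round(R.T@(np.array(t)-s["ee_pos"])*100,2))
E
python3 - <<'E'
from h import *
s=read_state(); print(np.round(Ro.from_quat(s["orientation"]).as_matrix(),3)); go((.4632,.0247,.20))
E
```

```text
[[ 0.384  0.     0.923]
 [-0.923  0.     0.384]
 [-0.    -1.     0.   ]]
shift cm [-47.01   3.13  43.72]
```

{"fn": "jog_arm", "kwargs": {"increments": [-4,0.3,3.7,0,-8,0.6,7.4,0,-12,0.9,11,0,-15,1.1,14,0,-18,1.3,17,0,-21,1.5,19.5,0,-24,1.7,22.3,0,-27,1.9,25.1,0,-30,2.1,28,0,-33,2.3,30.7,0], "grip": 1, "newtons": 25}}

```text
clock: 2.28
ee_pos: [0.3853, -0.1855, 0.2103]
orientation: [0.588, -0.392, 0.393, -0.588]
wrist_force: [0.5, 0.8, -0.3]
width: 0.0856
```

{"fn": "jog_arm", "kwargs": {"increments": [-3,0.2,2.8,0,-6,0.4,5.6,0,-9,0.5,8.5,0,-11.5,0.6,11,0,-13.2,0.7,12.4,0,-14,0.8,13,0,-14,0.8,13,0]}}

```text
clock: 2.87
ee_pos: [0.4513, -0.0063, 0.2019]
orientation: [-0.589, 0.391, -0.391, 0.589]
wrist_force: [-0.1, -0.6, 0.4]
width: 0.0853
```

```bash
python3 - <<'E'
from h import *
s=read_state(); print(s["clock"],s["ee_pos"],s["q"],s["wrist_force"]); go((.4632,.0247,.06))
cv2.imwrite("pics/a.png",capture("scene"))
E
```

```text
2.8667 [ 0.45127445 -0.00625381  0.2019363 ] [-2.62435299e-01  3.41659367e-01  1.88614216e+00  1.52797521e-04
  9.13911385e-01  9.10750913e-01] [-0.07324184 -0.6394391   0.35088832]
shift cm [-2.39 14.19  2.3 ]
```

{"fn": "jog_arm", "kwargs": {"increments": [0,0,0,0,0,0,0,0]}}

```text
clock: 3.08
ee_pos: [0.451, -0.0093, 0.2021]
orientation: [0.588, -0.393, 0.393, -0.588]
wrist_force: [-0.5, -0.5, -0.1]
width: 0.0853
```

```bash
python3 - <<'E'
from h import *
s=read_state(); print(s["clock"],s["ee_pos"],s["qvel"]); go((.4632,.0247,.06))
cv2.imwrite("pics/a.png",capture("top"))
E
```

```text
3.0833 [ 0.45095514 -0.00925109  0.20206119] [-0.00706864 -0.00163942 -0.0001714   0.00290569  0.00121775  0.00264725]
shift cm [-2.67 14.2   2.43]
```

View pics/a.png

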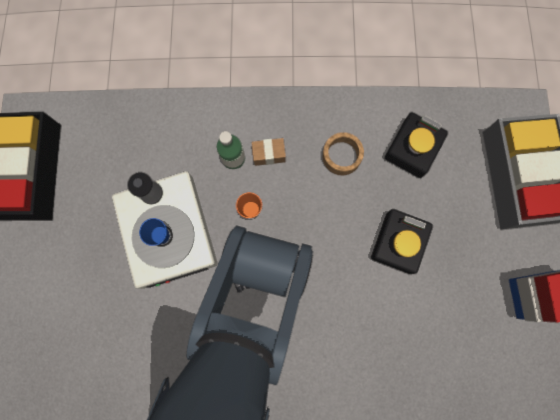

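{"fn": "jog_arm", "kwargs": {"increments": [-1.5,0,1.3,0,-2.7,0,2.4,0,-2.7,2.5,2.4,0,-2.7,5.5,2.4,0,-2.7,8,2.4,0,-2.7,10,2.4,0,-2.7,12,2.4,0,-2.7,13.5,2.4,0,-2.7,14.7,2.4,0,-2.7,14.7,2.4,0]}}

```text
clock: 3.97
ee_pos: [0.4617, 0.0251, 0.0531]
orientation: [0.588, -0.395, 0.392, -0.587]
wrist_force: [-0.5, 0.2, 0.4]
width: 0.0853
```

{"fn": "jog_arm", "kwargs": {"increments": [0,0,0,0,0,0,0,0,0,0,0,0,0,0,0,0,0,0,0,0,0,0,0,0], "grip": 0, "newtons": 25}}

```text
clock: 4.47
ee_pos: [0.4639, 0.0258, 0.0561]
orientation: [-0.588, 0.392, -0.393, 0.589]
wrist_force: [-0.4, -1.7, 7.5]
width: 0.0598
```

```bash
python3 - <<'E'
from h import *
s=read_state(); print(s["clock"],s["ee_pos"],s["width"],s["wrist_force"])
a=capture("scene");cv2.imwrite("pics/b.png",cv2.resize(a[110:260,230:430],(800,600)))
E
```

```text
4.4667 [0.46392659 0.0258361  0.05614323] 0.059841697085756575 [-0.36861603 -1.70430777  7.51688272]
```

View pics/b.png

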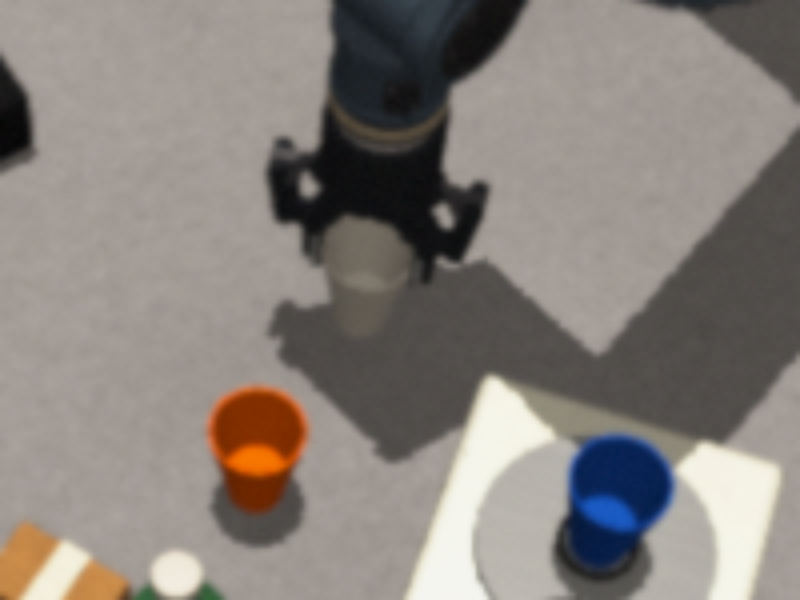

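White is between the fingers (crop (365,275)), width 60 mm. Next I'll lift it and carry it over blue.

{"fn": "jog_arm", "kwargs": {"increments": [0,-2,0,0,0,-5,0,0,0,-8.5,0,0,0,-12,0,0,0,-15,0,0,0,-17,0,0,-1.5,-17.5,1.3,0,-4,-17.5,3.5,0,-6,-17.5,5.3,0,-8,-17.5,7.1,0]}}

```text
clock: 5.35
ee_pos: [0.4978, 0.1285, 0.2306]
orientation: [-0.588, 0.392, -0.393, 0.588]
wrist_force: [-0.5, -0.4, -1.4]
width: 0.06
```

{"fn": "jog_arm", "kwargs": {"increments": [-2,0,1.8,0,-4,0,3.6,0,-6,0,5.4,0,-8,0,7.1,0,-9.5,0,8.4,0,-10,0,9,0,-10,0,9,0,-10,0,9,0]}}

```text
clock: 6.02
ee_pos: [0.5419, 0.2537, 0.2297]
orientation: [0.589, -0.393, 0.392, -0.588]
wrist_force: [-0.0, -0.3, -1.6]
width: 0.0597
```

```bash
python3 - <<'E'
from h import *
s=read_state(); print(s["clock"],s["ee_pos"],s["width"],s["wrist_force"],s["q"]); go((.542,.2545,.152))
for n in("scene","top"):
    im=capture(n); cv2.imwrite(f"pics/c_{n}.png",im)
a=cv2.imread("pics/c_scene.png")[140:320,270:450]; b=cv2.imread("pics/c_top.png")[160:300,90:230]
cv2.imwrite("pics/c.png",np.hstack([cv2.resize(a,(400,400)),cv2.resize(b,(400,400))]))
D=silhouettes("scene","white"); print([np.round(np.array(d["box"])*[560,420,560,420],1).tolist()+[d["confidence"]] for d in D])
E
```

```text
6.0167 [0.54187636 0.25367668 0.22971085] 0.059700763341021375 [-0.02433868 -0.32234446 -1.64917941] [ 2.51566241e-01  4.93750780e-01  1.50238154e+00 -7.12289499e-04
  1.14689373e+00  1.42822902e+00]
shift cm [-0.07  7.77  0.05]
[[394.7, 213.7, 30.1, 35.8, 0.91]]
```

View pics/c.png

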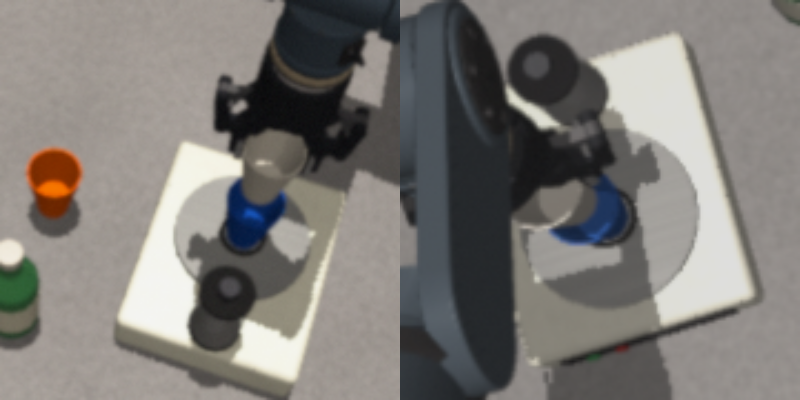

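White hangs upright above blue: (275,170) in the left crop, with blue at (250,215). Lowering it now.

{"fn": "jog_arm", "kwargs": {"increments": [0,1.5,0,0,0,3,0,0,0,4.5,0,0,0,5.8,0,0,0,6.6,0,0,0,7.2,0,0,0,7.6,0,0,0,7.9,0,0,0,7.9,0,0]}}

```text
clock: 6.92
ee_pos: [0.5425, 0.2541, 0.1509]
orientation: [0.588, -0.393, 0.393, -0.588]
wrist_force: [-0.5, 0.5, -0.5]
width: 0.0594
```

{"fn": "jog_arm", "kwargs": {"increments": [0,0,0,0,0,0,0,0,0,0,0,0]}}

```text
clock: 7.17
ee_pos: [0.5429, 0.2543, 0.1516]
orientation: [-0.588, 0.392, -0.393, 0.588]
wrist_force: [-0.8, 0.3, -1.2]
width: 0.0598
```

{"fn": "jog_arm", "kwargs": {"increments": [0,0.1,0,0,0,0.2,0,0,0,0.3,0,0,0,0.3,0,0]}}

```text
clock: 7.5
ee_pos: [0.5427, 0.2544, 0.1483]
orientation: [-0.588, 0.392, -0.393, 0.588]
wrist_force: [-1.3, -0.7, 1.6]
width: 0.0596
```

Contact has begun (the vertical force changed sign). I'll release and rise.

{"fn": "jog_arm", "kwargs": {"increments": [0,0,0,0,0,0,0,0,0,0,0,0,0,0,0,0,0,0,0,0,0,0,0,0], "grip": 1}}

```text
clock: 8.0
ee_pos: [0.5426, 0.2541, 0.148]
orientation: [0.588, -0.393, 0.393, -0.588]
wrist_force: [-0.3, 0.3, 0.7]
width: 0.0854
```

{"fn": "jog_arm", "kwargs": {"increments": [0,-1,0,0,0,-3,0,0,0,-6,0,0,0,-8,0,0,1,-8,-0.2,0,4,-8,-0.8,0,7,-8,-1.4,0,10,-8,-2,0,13,-8,-2.5,0,16,-8,-2.8,0]}}

```text
clock: 8.83
ee_pos: [0.5774, 0.094, 0.2279]
orientation: [0.588, -0.393, 0.392, -0.588]
wrist_force: [0.2, -0.2, -0.5]
width: 0.0857
```

```bash
python3 - <<'E'
from h import *
s=read_state(); print(s["clock"],s["ee_pos"],s["width"],s["wrist_force"],s["q"]); go((.6135,.05,.225))
for n in("scene","top"):
    im=capture(n); cv2.imwrite(f"pics/d_{n}.png",im)
    for q,z0 in(("white",.092),("blue",.068),("orange",0)):
        D=silhouettes(n,q)
        for d in D[:2]:
            print(n,q,round(d["confidence"],2),np.round(np.array(d["box"])*[560,420,560,420],1), *[np.round(v,4) for v in fit([n],[d["pixels"]],(.55,.2) if q!="orange" else(.6,.05),z0,(0,.082) if q!="white" else(.058,.082),(.018,.031)if q!="white" else (.028,.031))])
a=cv2.imread("pics/d_scene.png")[170:320,290:440]; b=cv2.imread("pics/d_top.png")[160:300,90:230]
cv2.imwrite("pics/d.png",np.hstack([cv2.resize(a,(400,400)),cv2.resize(b,(400,400))]))
E
```

```text
8.8333 [0.57743935 0.09396919 0.22793485] 0.08571524897333326 [ 0.16562059 -0.21330686 -0.47591114] [-2.94632755e-02  4.77851905e-01  1.53828014e+00 -2.26933399e-04
  1.12657571e+00  1.14750350e+00]
shift cm [5.44 0.29 1.64]
scene white 0.87 [387.7 228.4  29.1  27.1] [0.5459 0.2575] [-0.4622 -0.5821  0.4574  0.5357]
scene blue 0.58 [379.6 243.3  20.   16.9] [0.5562 0.2562] [ -3.76   -11.7605   4.4134   4.2884]
scene orange 0.9 [295.4 222.3  26.8  31.4] [0.6146 0.0512] [ 0.4053  0.4353 -0.4049 -0.4229]
top orange 0.91 [249.9 206.8  29.1  25.5] [0.6094 0.048 ] [-0.2848 -1.6437  0.2818  1.5171]
```

View pics/d.png

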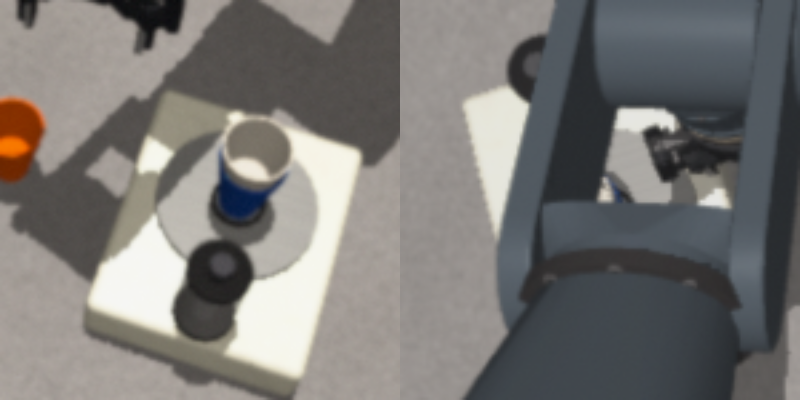

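White is seated in blue, with its rim at (255,150) in the left crop and level. Now orange.

{"fn": "jog_arm", "kwargs": {"increments": [2.5,0,0.8,0,4.5,0,1.4,0,5.4,1,1.6,0,5.4,4,1.6,0,5.4,7.5,1.6,0,5.4,10.5,1.6,0,5.4,13,1.6,0,5.4,15.5,1.6,0,5.4,17.2,1.6,0,5.4,17.2,1.6,0]}}

```text
clock: 10.07
ee_pos: [0.6095, 0.0533, 0.0514]
orientation: [0.59, -0.395, 0.389, -0.587]
wrist_force: [-0.1, 0.0, -0.0]
width: 0.0855
```

{"fn": "jog_arm", "kwargs": {"increments": [0,0,0,0,0,0,0,0,0,0,0,0,0,0,0,0,0,0,0,0,0,0,0,0,0,0,0,0], "grip": 0, "newtons": 25}}

```text
clock: 10.65
ee_pos: [0.6145, 0.052, 0.0573]
orientation: [-0.588, 0.392, -0.393, 0.589]
wrist_force: [-0.1, 0.2, 4.6]
width: 0.0591
```

{"fn": "jog_arm", "kwargs": {"increments": [0,-2,0,0,0,-5,0,0,0,-8.5,0,0,0,-12,0,0,0,-15.5,0,0,0,-18.5,0,0,0,-20,0,0,0,-20,0,0]}}

```text
clock: 11.32
ee_pos: [0.6159, 0.0517, 0.2606]
orientation: [-0.587, 0.39, -0.395, 0.59]
wrist_force: [0.0, -0.4, -1.0]
width: 0.0587
```

```bash
python3 - <<'E'
from h import *
s=read_state(); print(s["clock"],s["ee_pos"],s["width"],s["wrist_force"]); go((.542,.254,.25))
a=capture("scene");cv2.imwrite("pics/e.png",cv2.resize(a[130:280,230:430],(600,450)))
E
```

```text
11.3167 [0.61590563 0.05172687 0.26064746] 0.058695945273364775 [ 0.00770899 -0.35583609 -1.00661124]
shift cm [-21.52   0.98   0.93]
```

View pics/e.png

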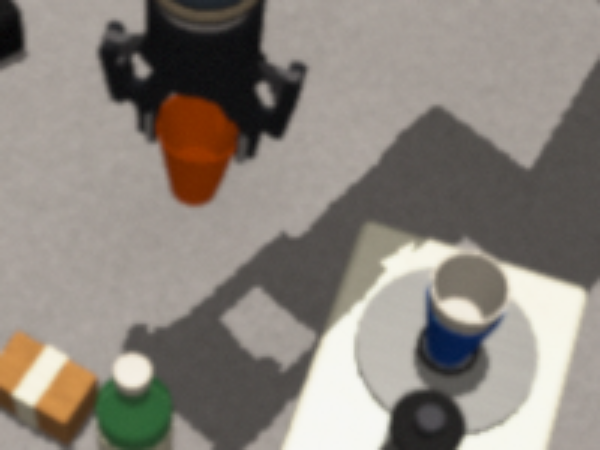

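Orange is held upright at (197,150) in the crop. Carrying it over the stack.

{"fn": "jog_arm", "kwargs": {"increments": [-1.5,0,0,0,-4,0,0.1,0,-7,0,0.3,0,-10,0,0.4,0,-13,0,0.6,0,-16,0,0.8,0,-18.5,0,0.9,0,-20.5,0,1,0,-21.5,0,1,0,-21.5,0,1,0]}}

```text
clock: 12.2
ee_pos: [0.5375, 0.2564, 0.2538]
orientation: [0.59, -0.393, 0.39, -0.588]
wrist_force: [0.0, -0.3, -1.8]
width: 0.0587
```

{"fn": "jog_arm", "kwargs": {"increments": [0,0,0,0,0,0,0,0,0,0,0,0]}}

```text
clock: 12.45
ee_pos: [0.5407, 0.2531, 0.2556]
orientation: [0.588, -0.393, 0.393, -0.588]
wrist_force: [0.3, -0.2, 0.4]
width: 0.0588
```

```bash
python3 - <<'E'
from h import *
s=read_state(); print(s["clock"],s["ee_pos"],s["width"],s["wrist_force"]); go((.543,.2545,.173))
for n in ("scene",):
    a=capture(n)
    for q,z0,zs,rs in(("orange",s["ee_pos"][2]-.0573,(0,.082),(.018,.031)),):
        for d in silhouettes(n,q)[:1]: print(n,q,d["confidence"],*[np.round(v,4) for v in fit([n],[d["pixels"]],(.54,.25),z0,zs,rs)])
E
```

```text
12.45 [0.54074126 0.2531345  0.25558354] 0.058778279279879914 [ 0.27871201 -0.17696783  0.42936714]
shift cm [-0.04  8.26  0.27]
scene orange 0.67 [0.5437 0.2555] [ 0.2835 -2.3986 -0.2617  2.586 ]
```

{"fn": "jog_arm", "kwargs": {"increments": [0,1,0.2,0,0,2.5,0.2,0,0,4,0.2,0,0,5.5,0.2,0,0,6.6,0.2,0,0,7.3,0.2,0,0,7.8,0.2,0,0,8,0.2,0,0,8,0.2,0,0,8,0.2,0]}}

```text
clock: 13.38
ee_pos: [0.5426, 0.2552, 0.1765]
orientation: [-0.588, 0.392, -0.393, 0.588]
wrist_force: [0.3, -0.4, 0.0]
width: 0.0591
```

{"fn": "jog_arm", "kwargs": {"increments": [0,0.1,0,0,0,0.2,0,0,0,0.2,0,0]}}

```text
clock: 13.63
ee_pos: [0.5424, 0.2552, 0.1744]
orientation: [-0.588, 0.392, -0.393, 0.588]
wrist_force: [0.3, 0.8, -0.9]
width: 0.0588
```

{"fn": "jog_arm", "kwargs": {"increments": [0,0.1,0,0,0,0.2,0,0,0,0.2,0,0,0,0.2,0,0]}}

```text
clock: 13.97
ee_pos: [0.5432, 0.2556, 0.1732]
orientation: [-0.587, 0.392, -0.393, 0.589]
wrist_force: [0.8, 0.7, 5.7]
width: 0.059
```

{"fn": "jog_arm", "kwargs": {"increments": [0,0,0,0,0,0,0,0,0,0,0,0,0,0,0,0,0,0,0,0,0,0,0,0], "grip": 1}}

```text
clock: 14.47
ee_pos: [0.542, 0.255, 0.1718]
orientation: [0.588, -0.393, 0.392, -0.588]
wrist_force: [-0.5, 0.0, -0.8]
width: 0.0854
```

{"fn": "jog_arm", "kwargs": {"increments": [0,-1,0,0,0,-3,0,0,0,-6,0,0,0,-8,0,0,1,-8,-0.5,0,4,-8,-2,0,7,-8,-3.5,0,10,-8,-5,0,13,-8,-6.5,0,16,-8,-8,0]}}

```text
clock: 15.3
ee_pos: [0.5288, 0.075, 0.2519]
orientation: [0.588, -0.393, 0.392, -0.588]
wrist_force: [0.2, -1.0, 0.3]
width: 0.0854
```

```bash
python3 - <<'E'
from h import *
s=read_state(); print(s["clock"],s["ee_pos"],s["width"],s["wrist_force"],s["q"]); go((.5195,-.312,.2))
n="scene";a=capture(n);cv2.imwrite("pics/f.png",cv2.resize(a[170:320,290:440],(500,500)))
for q,z0 in(("orange",.116),("white",.092)):
    for d in silhouettes(n,q)[:1]: print(n,q,d["confidence"],*[np.round(v,4) for v in fit([n],[d["pixels"]],(.54,.25),z0,(.058,.082),(.028,.031))])
E
```

```text
15.3 [0.52875098 0.07498278 0.2519396 ] 0.08537453763147115 [ 0.20805689 -1.01014644  0.34945623] [-6.83574317e-02  3.80087015e-01  1.63570296e+00 -2.85286429e-04
  1.12645441e+00  1.10832658e+00]
shift cm [ 35.37   5.2  -15.71]
scene orange 0.8 [0.5419 0.2564] [-0.2198 -0.2915  0.2179  0.2722]
scene white 0.52 [0.551  0.2594] [-0.9965 -7.5694  0.9806  2.625 ]
```

View pics/f.png

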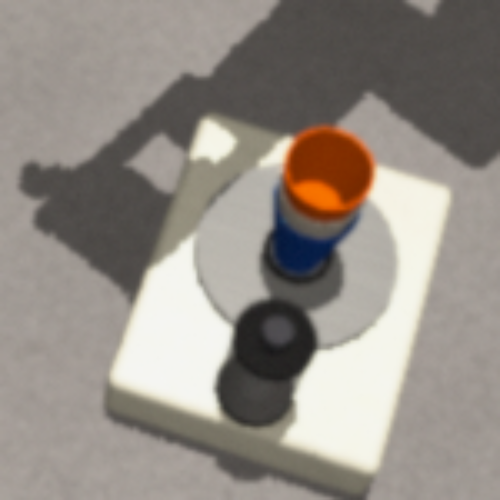

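The stack is complete, with the orange rim at (330,172) in the crop, level, and the fit residual below 0.3 px. Now to the near palm head with the fingers shut.

{"fn": "jog_arm", "kwargs": {"increments": [2,0,-0.9,0,4.5,0,-2,0,7,0,-3.1,0,9.5,0,-4.2,0,12,0,-5.3,0,14.5,0,-6.4,0,17,0,-7.5,0,19.5,0,-8.6,0,21.5,0,-9.5,0,22,0,-9.8,0], "grip": 0}}

```text
clock: 16.28
ee_pos: [0.5243, -0.1664, 0.252]
orientation: [0.588, -0.392, 0.394, -0.588]
wrist_force: [0.3, 0.5, 0.4]
width: 0.0001
```

{"fn": "jog_arm", "kwargs": {"increments": [2,0.5,-0.9,0,4.5,1.5,-2,0,7,2.5,-3.1,0,9.5,3.5,-4.2,0,12,4.5,-5.3,0,13.4,5.2,-5.9,0,13.4,5.2,-5.9,0,13.4,5.2,-5.9,0]}}

```text
clock: 16.95
ee_pos: [0.5204, -0.3093, 0.1993]
orientation: [-0.588, 0.394, -0.392, 0.589]
wrist_force: [0.1, 0.4, 0.1]
width: -0.0001
```

```bash
python3 - <<'E'
from h import *
s=read_state(); print(s["clock"],s["ee_pos"],s["width"],s["wrist_force"]); go((.5195,-.312,.110))
E
```

```text
16.95 [ 0.52040921 -0.3092787   0.19934342] -8.156382221045615e-05 [0.10595067 0.39869719 0.13265199]
shift cm [ 0.24  8.93 -0.19]
```

{"fn": "jog_arm", "kwargs": {"increments": [0.2,1.5,-0.2,0,0.2,3,-0.2,0,0.2,5,-0.2,0,0.2,6.5,-0.2,0,0.2,7.8,-0.2,0,0.2,8.6,-0.2,0,0.2,9,-0.2,0,0.2,9,-0.2,0]}}

```text
clock: 17.62
ee_pos: [0.5195, -0.3116, 0.1098]
orientation: [-0.588, 0.393, -0.392, 0.589]
wrist_force: [-0.7, 0.2, -0.1]
width: -0.0003
```

{"fn": "jog_arm", "kwargs": {"increments": [0,0.2,0,0,0,0.4,0,0,0,0.6,0,0,0,0.8,0,0,0,0.9,0,0,0,0.9,0,0]}}

```text
clock: 18.12
ee_pos: [0.52, -0.3134, 0.1015]
orientation: [-0.588, 0.392, -0.393, 0.588]
wrist_force: [0.2, 1.3, 3.9]
width: 0.0
```

The force of 3.9 N at about 3.5 mm matches the spring. Pressing on to mid-green.

{"fn": "jog_arm", "kwargs": {"increments": [0,0.15,0,0,0,0.3,0,0,0,0.45,0,0,0,0.6,0,0,0,0.75,0,0,0,0.8,0,0,0,0.8,0,0,0,0.8,0,0]}}

```text
clock: 18.78
ee_pos: [0.52, -0.3134, 0.0936]
orientation: [-0.588, 0.392, -0.393, 0.588]
wrist_force: [1.0, -0.4, 6.9]
width: 0.0001
```

{"fn": "jog_arm", "kwargs": {"increments": [0,0,0,0,0,0,0,0,0,0,0,0,0,0,0,0,0,0,0,0,0,0,0,0,0,0,0,0,0,0,0,0]}}

```text
clock: 19.45
ee_pos: [0.52, -0.3134, 0.0937]
orientation: [-0.588, 0.392, -0.393, 0.588]
wrist_force: [1.4, 0.7, 6.6]
width: -0.0
```

```bash
python3 - <<'E'
from h import *
s=read_state(); print(s["clock"],s["ee_pos"],s["width"],s["wrist_force"])
a=capture("scene");cv2.imwrite("pics/g.png",np.hstack([cv2.resize(a[170:320,290:440],(400,400)),cv2.resize(a[70:170,160:260],(400,400))]))
for d in silhouettes("scene","orange")[:1]: print(d["confidence"],*[np.round(v,4) for v in fit(["scene"],[d["pixels"]],(.54,.25),.116,(.058,.082),(.028,.031))])
E
```

```text
19.45 [ 0.51997531 -0.31338381  0.09366271] -8.23237088842962e-06 [1.4387342  0.74015554 6.61551573]
0.73 [0.543  0.2571] [-0.2287  0.2088  0.2253 -0.208 ]
```

View pics/g.png

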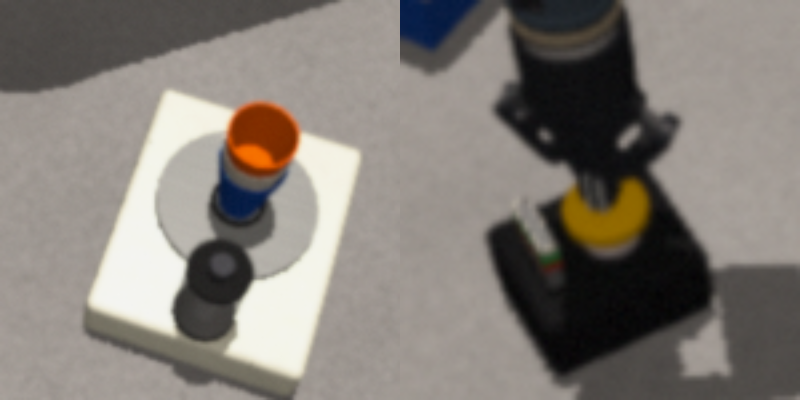

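The stack stands upright (left crop (255,150)) and the head is held down by the shut fingers (right crop (605,205)). The TCP is at 93.7 mm, so about 11.3 mm of travel at 6.6 N, which is green. Handing in.

```bash
python3 -c "
from cell import *
print(finish_job()); s=read_state(); print(s['clock'],s['ee_pos'],s['wrist_force'])"
```

```text
the job is handed in; nothing more can be done
None
the job is handed in; nothing more can be done
```

I nested white and then orange into the blue tumbler on the turntable and let go of both. Then I pressed the palm head of the near station into the green with shut fingers and handed the job in while still holding it, at about 19.5 s. The hand-in gave no verdict.

**Stack:** the last picture shows it upright. The outline fit of orange's rim at its nested height left under 0.3 px of error. The same fit on white failed once orange covered most of it. It had matched with white alone (under 0.6 px), and its rim still showed level in the picture. The top camera was blocked by the arm, so the stack was checked from the scene camera only.

**Palm head:** the tool tip was at 93.7 mm, so travel was about 11.3 mm (green is 7 to 17). The upward force was 6.6 N, which fits the spring.

**Bystanders:** the arm never touched the bottle, tape or carton in any move, but I did not measure them again at the end.

**Disagreements:** the two cameras differed by 3 to 7 mm on positions, and the first long move fell about 3.5 cm short because of the speed limit. I corrected that before grasping.

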